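# Shift the bottle turntable's gearbox from second to third

## Task

Change the bottle turntable's gearbox from second into third: push the lever forward out of second to neutral, across to the right, then forward until it is fully home in third (the far right slot of the H gate), without running it into first or fourth. Only push the lever with the fingers, never grip it or force it against the gate; leave the bottles, the tin and the spanner where they are, and finish with the hand clear of the lever.

Things in the scene. Friction and masses are not known exactly. Their poses are not given: they have to be found in the camera images.
- gate (a point): Centre of the H-shaped gate, at the top face of its steel plate (100 x 86 mm), 112 mm above the bench. Axes: x forward (away from the robot), y left, z up. Seen from the robot: first gear far left, second near left, third far right, fourth near right; the crossbar is neutral (13 mm wide). Slot centre lines lie 15 mm left and right of the centre; the stem moves 17 mm forward and back in them.
- machine: The bench-mounted turntable drive, fixed. Origin on the bench under gate, same axes. Grey gearbox casting under the gate, 170 mm fore-aft x 150 mm. Motor beyond it, to 255 mm forward, 126 mm high. The turntable, left of it: 410 mm disc that does not turn, its axis 315 mm left of the gate, top face 90 mm and steel rim 114 mm above the bench.
- lever: The gear lever: steel stem 10 mm thick with a ball knob on top. Origin at its pivot, 56 mm below gate; z along the stem. It leans in the gate and stays where it is left. About 3 N at the knob moves it; internal stops and the round-nosed tongues of the gate limit it. Knob or bare stem may be pushed.
- knob (a point): Centre of the black ball knob (38 mm across), 181 mm up the stem from the pivot: 125 mm above the gate plate when upright, up to 14 mm lower when leaning. In a gear it stands about 52 mm forward or back of the gate centre; at the end of the sideways travel about 47 mm left or right of it.
- gear_cross (a joint): Sideways lean of the lever, rad: -0.262 leaning left (first/second side), +0.262 leaning right (third/fourth side). The sideways way is open only near neutral. It starts at the left.
- gear_swing (a joint): Fore-aft lean of the lever, rad: +0.29 fully forward (home in first or third), 0 neutral, -0.29 fully back (home in second or fourth). It starts in second, home or slipped part of the way out (-0.29 to -0.16). The knob is about 0.181*sin(gear_swing) forward of the gate centre.
- bottle_a: Amber glass bottle with black cap standing on the turntable, 54 mm across, 98 mm high; origin at the centre of its underside. Leave alone.
- bottle_b: A second bottle like it on the turntable. Leave alone.
- tin: Steel tin standing on the bench to the right of the gearbox, 66 mm across, 75 mm high; origin at the centre of its underside. Leave alone.
- spanner: Steel spanner lying on the bench between robot and gearbox, 170 mm long along its x axis. Leave alone.

How it is judged:
By the outcome, as a careful person would: the job done as asked, in the order asked, and still so for the second after the job is handed in, with the robot touching nothing.
It also fails if it takes over 50 s, if anything falls off the work surface, if the arm or the gripper's body presses on something with over 40 N, if the wrist force passes 120 N, or if a joint passes its speed limit or range.

## Robot

A 6-joint arm with a two-finger parallel gripper is mounted at the origin on the work surface. World frame = base frame: x ahead of the robot, y to its left, z up, the work surface at z = 0. Lengths are in m, angles in degrees, forces in N, time in s.
With the tool pointing down it reaches from about 0.375 to 0.75 m from the base axis. Payload 9 kg.
Tool frame: the origin (TCP) lies where the fingers leave the gripper's body, on its centre line; the fingertips stand 73 mm ahead of it and the grasp point (between the pads) lies 54 mm ahead of it (robot.tip_reach is the distance from the TCP to the fingertips, in m); z points along the fingers, y is the line along which they close (so a half turn about z gives the same grasp; the last joint's range is limited). The gripper opens to 85 mm and grips with 20 to 120 N. Pads are 22 mm wide; open, the fingers measure 114 mm over their backs; the gripper's body (76 mm by 85 mm) begins 54 mm behind the grasp point. The pads swing forward as they close: fully open they stand 13 mm farther back than shut.
Start: joints at [-75.671, 5.964, 5.575, 89.605, 0, 77.527], TCP at [0.271, -0.536, 0.304] pointing down, gripper open.
Joint ranges: [-171.21, 171.21], [-48.23, 106.86], [-62.78, 66.21], [-105.2, 120.99], [-86.42, 89.51], [-180, 180]. Speed limits (degrees/s): [127.2, 127.2, 147.25, 180, 180, 180].

## Interface

Orientations are given as [roll, pitch, yaw] about the fixed x, y, z axes, in that order (R = Rz(yaw) Ry(pitch) Rx(roll)).
In Python, from plant import robot gives the robot as it stands. Calls block until the motion is done:
- robot.move_pose(position, orientation): joint-space move of the TCP to a pose.
- robot.line_to(position, vel=0.15, rotation=None, guard=None): straight line of the TCP; rotation=None keeps the orientation; vel is the mean speed in m/s. With guard (N) it stops when the force on the tool has changed by that much, and returns True; else False.
- robot.goto_joints(angles): joint-space move.
- robot.set_gripper(opening): finger opening in m; the grip force is fixed at half the most; returns when the fingers have stopped.
- robot.pause(seconds).
- robot.ik(position, orientation): joint angles nearest the present ones, or None.
- robot.observe(): the state.
- robot.grab_frame(name): name is "scene" or "top"; returns the picture (480x640x3 uint8, blue, green, red); there is no depth.
- robot.get_calibration(name): a dict with "vertical_fov" (degrees; the focal length in pixels is half the picture's height over the tangent of half this angle, whatever the lens; pixels are square), "cx", "cy" (the principal point, pixels), "rvec" (rotation vector, rad) and "tvec" (3), from world to camera coordinates, as OpenCV has them. Camera axes: x right, y down, z forward; pixel columns grow to the right and rows downward; lengths in m; the calibration is good to about 2 mm. A picture is of the moment at which its call begins. get_calibration takes no time and is no camera call.
A pose or a line that the arm cannot do raises robot.IKError and nothing moves.
- robot.job_done(): hands the job in; it is judged then, once.
The state is a dict: "time": time; "q": joint angles; "qvel": joint speeds; "joint_torque": joint torques, N m; "tool_pos": TCP position; "tcp_rot": TCP orientation; "ft_force": force on the tool from outside, world axes, zero at the start; "torque": the same for the moment, N m; "gripper_width": finger opening in m; "gripper_force": force on a finger pad.
Only numpy, scipy, OpenCV 4.12 (cv2) and the standard library are available. Lean on these libraries where they do the work, as an engineer would, in place of code of your own. Each camera call takes 0.05 s, during which the arm holds its last target. There are 200 camera calls.

## Working session

There is one attempt and no reset: what is moved stays moved. The work goes in short steps, each a Python script; the robot and the scene stay as the last script left them, time stands still between calls to the robot, and variables do not carry over. Pictures are saved under pics/ and viewed, at most 11 in all, crops included, and the job is handed in when it is done.

```bash
mkdir -p pics; python3 - <<'E'
from plant import robot
import cv2
for n in("scene","top"):
    cv2.imwrite(f"pics/{n}0.png",robot.grab_frame(n)); print(n,robot.get_calibration(n))
print(robot.observe()["time"],robot.tip_reach)
E
```

```text
scene {'vertical_fov': 57.22300981288301, 'cx': 317.03807900312796, 'cy': 232.2437068784788, 'rvec': array([ 0.69613269,  2.72794379, -0.92391636]), 'tvec': array([ 0.45799044, -0.15174117,  1.29104344])}
top {'vertical_fov': 57.29636880529946, 'cx': 321.1774268666209, 'cy': 241.8136261110634, 'rvec': array([ 2.11362268, -2.1636255 ,  0.18422368]), 'tvec': array([0.07753531, 0.59880342, 0.9962192 ])}
0.1 0.0726
```

View pics/scene0.png

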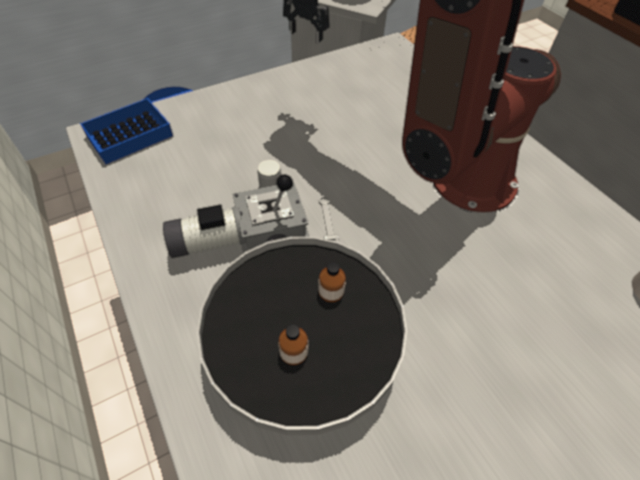

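View pics/top0.png

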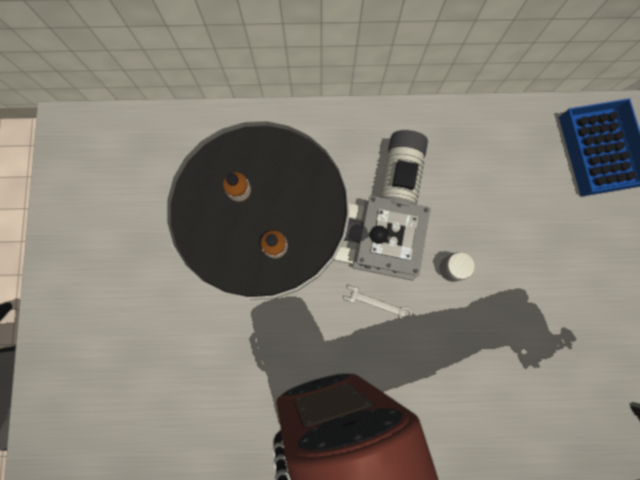

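Top view: gearbox plate around (395,232), knob at about (379,235), motor beyond it, and the tin at (459,266). In the scene view the knob is at (285,182). I'll enlarge both around the gate.

```bash
python3 - <<'E'
import cv2,numpy as np
t=cv2.imread("pics/top0.png")[180:290,330:450]; s=cv2.imread("pics/scene0.png")[160:250,220:320]
t=cv2.resize(t,None,fx=5,fy=5,interpolation=cv2.INTER_CUBIC);s=cv2.resize(s,None,fx=6,fy=6,interpolation=cv2.INTER_CUBIC)
cv2.imwrite("pics/t1.png",t);cv2.imwrite("pics/s1.png",s)
E
```

```text
(no output)
```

View pics/t1.png

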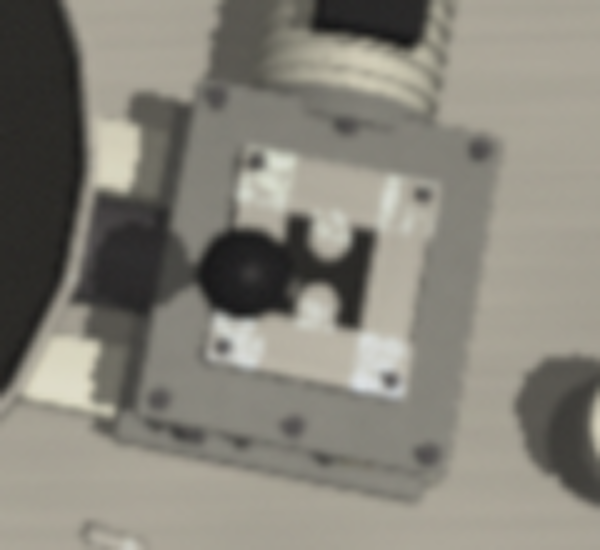

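View pics/s1.png

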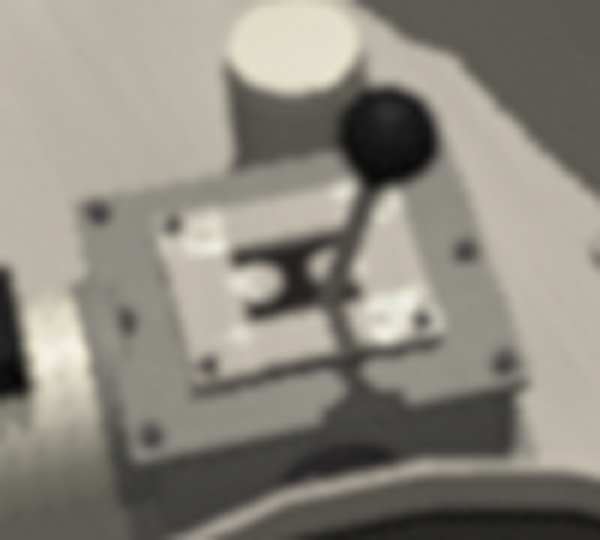

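Crops: plate screws in the top crop at (256,162), (424,195), (391,380) and (222,346), with the knob at (247,272). In the scene crop, three screws at (172,222), (208,365) and (422,318), knob at (388,136). The lever is on the left, towards the near side.

```bash
cat > h.py <<'E'
import numpy as np,cv2
from plant import robot
from scipy.optimize import least_squares
def cam(n):
    c=robot.get_calibration(n);f=240/np.tan(np.radians(c["vertical_fov"]/2))
    return np.array([[f,0,c["cx"]],[0,f,c["cy"]],[0,0,1.]]),c["rvec"],c["tvec"]
def proj(n,p): K,r,t=cam(n); return cv2.projectPoints(np.array(p,float).reshape(-1,3),r,t,K,None)[0].reshape(-1,2)
def onplane(n,px,z):
    K,r,t=cam(n);R=cv2.Rodrigues(r)[0];C=-R.T@t;out=[]
    for u in np.atleast_2d(px):
        d=R.T@np.linalg.solve(K,[*u,1]);out.append(C+d*(z-C[2])/d[2])
    return np.array(out)
def tri(a,b): return least_squares(lambda p:np.r_[proj("top",p)[0]-a,proj("scene",p)[0]-b],[.6,0,.2]).x
E
python3 - <<'E'
from h import *
T=lambda a:(np.array(a)+.5)/5-.5+[330,180]
S=lambda a:(np.array(a)+.5)/6-.5+[220,160]
t=onplane("top",T([(256,162),(424,195),(391,380),(222,346)]),.112)
s=onplane("scene",S([(422,318),(172,222),(208,365)]),.112)
print(t,s,sep="\n");g=t.mean(0)
f=(t[0]+t[1]-t[2]-t[3]);y=np.degrees(np.arctan2(f[1],f[0]));l=t[0]+t[3]-t[1]-t[2]
print("gate",g,"yaw",y,np.degrees(np.arctan2(-l[0],l[1])),"sceneC",(s[0]+s[1])/2)
k=tri(T((247,272)),S((388,136)));c,sn=np.cos(np.radians(y)),np.sin(np.radians(y))
d=k-g;print("knob",k,"local",c*d[0]+sn*d[1],-sn*d[0]+c*d[1],d[2])
print("scene proj of top knob resid",proj("top",k)-T((247,272)),proj("scene",k)-S((388,136)))
E
```

```text
[[ 0.65528134 -0.07237394  0.112     ]
 [ 0.63830497 -0.14755296  0.112     ]
 [ 0.5545085  -0.12791119  0.112     ]
 [ 0.57153224 -0.05332119  0.112     ]]
[[ 0.56894883 -0.05687965  0.112     ]
 [ 0.63621856 -0.1513961   0.112     ]
 [ 0.65416202 -0.07492113  0.112     ]]
gate [ 0.60490676 -0.10028982  0.112     ] yaw -13.00440772247725 -12.790331540903077 sceneC [ 0.6025837  -0.10413787  0.112     ]
knob [ 0.58312293 -0.04884711  0.23019713] local -0.03280108254004052 0.04522141977740264 0.11819713357972444
scene proj of top knob resid [[-0.09177695  0.12877475]] [[-0.16775827 -0.04627993]]
```

```bash
cat >> h.py <<'E'
G=np.array([.604,-.1015]);YAW=-12.9;ROT=[180,0,YAW]
cy,sy=np.cos(np.radians(YAW)),np.sin(np.radians(YAW))
ZT=.203+robot.tip_reach
def W(x,y,z=ZT): return [G[0]+cy*x-sy*y,G[1]+sy*x+cy*y,z]   # gate-local -> world, TCP
def loc():
    o=robot.observe();d=np.array(o["tool_pos"])[:2]-G
    return np.round([cy*d[0]+sy*d[1],-sy*d[0]+cy*d[1],o["tool_pos"][2]],4),np.round(o["ft_force"],1),round(o["time"],2)
def pic(name):
    a=cv2.resize(robot.grab_frame("top")[180:290,330:450],None,fx=5,fy=5,interpolation=cv2.INTER_CUBIC)
    b=cv2.resize(robot.grab_frame("scene")[160:250,220:320],None,fx=5,fy=5,interpolation=cv2.INTER_CUBIC)
    c=np.zeros((550,600+200,3),np.uint8);a=a[:, :];m=cv2.resize(np.hstack([a,cv2.copyMakeBorder(b,0,100,0,0,cv2.BORDER_CONSTANT)]),(800,400))
    cv2.imwrite(f"pics/{name}.png",m)
E
python3 - <<'E'
from h import *
print(robot.observe()["tcp_rot"])
robot.set_gripper(0)
for y in (YAW,YAW+180): print(y,robot.ik(W(-.1,.045,.40),[180,0,y]))
robot.move_pose(W(-.1,.045,.40),ROT)
robot.line_to(W(-.1,.045),.15)
print(loc())
print(robot.line_to(W(-.070,.045),.04,guard=6),loc())
print(robot.line_to(W(-.034,.045),.025,guard=8),loc())
pic("p1")
E
```

```text
[-1.79935124e+02 -1.44971706e-02  2.68040356e+01]
-12.9 [-18.40578823  -5.73162154   3.97704886  99.70867041   0.
 174.49421177]
167.1 [-18.40578823  -5.73162154   3.97704886  99.70867041   0.
  -5.50578823]
(array([-0.0996,  0.0449,  0.2767]), array([0.8, 0.6, 0.2]), 3.88)
False (array([-0.0701,  0.0451,  0.2756]), array([ 0.2, -0.2,  0.2]), 4.78)
False (array([-0.0341,  0.045 ,  0.2756]), array([-2.7,  0.8,  2.5]), 6.38)
```

View pics/p1.png

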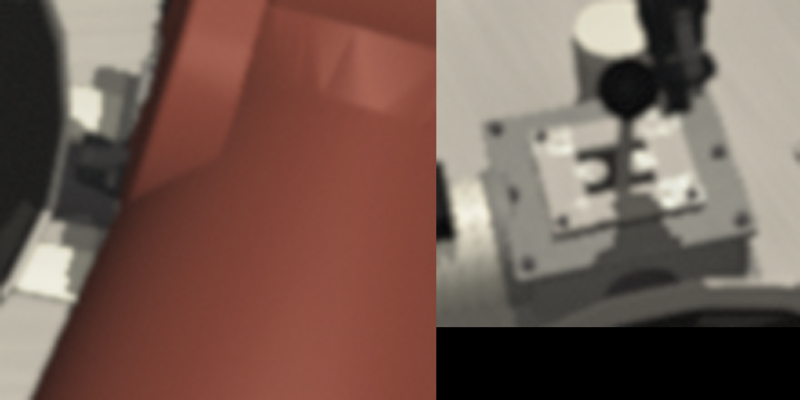

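Scene view: the knob is at composite (627,88), about pixel (272.4,184.2), with the finger behind it. The top view is hidden by the arm. Next I'll fit the lean from this pixel.

```bash
cat >> h.py <<'E'
def knob(sw,cr,g):  # cr + = right
    R=cv2.Rodrigues(np.array([0,0,np.radians(YAW)]))[0]
    z=np.array([np.sin(sw),-np.sin(cr)*np.cos(sw),np.cos(sw)*np.cos(cr)])
    return np.array([*g,.056])+R@(.181*z)
def fit(px,cr=None):
    for g in ([.6026,-.1041],G):
        f=lambda p:proj("scene",knob(p[0],p[1],g))[0]-px
        r=least_squares(f if cr is None else (lambda p:f([p[0],cr])),[0,0] if cr is None else [0])
        print("g",g,"lean",np.round(r.x,3),"res",np.round(r.fun,2))
def cpx(x,y): return np.array([220+(x-436.4)/3.636,160+y/3.636])
E
python3 - <<'E'
from h import *
for px in ([284.25,182.25],cpx(627,88)):
    fit(px);fit(px,-.262)
for s in(-.03,0,.03):print(s,proj("scene",knob(s,-.262,[.6026,-.1041])))
E
```

```text
g [0.6026, -0.1041] lean [-0.178 -0.269] res [0. 0.]
g [ 0.604  -0.1015] lean [-0.182 -0.256] res [0. 0.]
g [0.6026, -0.1041] lean [-0.179] res [-0.05 -0.51]
g [ 0.604  -0.1015] lean [-0.181] res [0.05 0.45]
g [0.6026, -0.1041] lean [-0.031 -0.273] res [0. 0.]
g [ 0.604  -0.1015] lean [-0.035 -0.26 ] res [0. 0.]
g [0.6026, -0.1041] lean [-0.032] res [-0.14 -0.81]
g [ 0.604  -0.1015] lean [-0.035] res [0.02 0.14]
-0.03 [[272.11342348 183.42090848]]
0 [[269.65040838 183.87573987]]
0.03 [[267.18293567 184.36877858]]
```

```bash
python3 - <<'E'
from h import *
print(robot.line_to(W(-.0283,.045),.02,guard=8),loc())
pic("p2a")
robot.line_to(W(-.045,.045),.06)
robot.line_to(W(-.045,.045,.36),.2)
robot.line_to(W(0,.105,.36),.2)
pic("p2")
robot.line_to(W(0,.105),.15)
print(loc())
E
```

```text
False (array([-0.0281,  0.0449,  0.2755]), array([-3.2,  1.5,  2.7]), 6.91)Traceback (most recent call last):
  File "<stdin>", line 6, in <module>
plant.IKError: the arm cannot follow that straight line within its joint ranges
```

View pics/p2a.png

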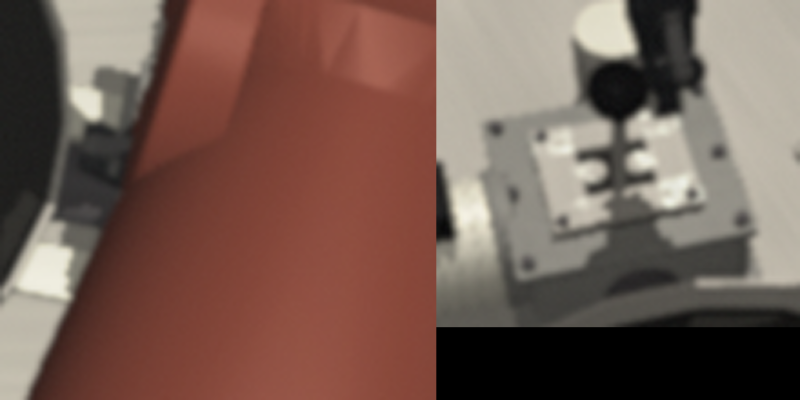

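Knob at composite (617,90), about pixel (269.7,184.7). The lean is about 0, so it's in neutral. The wrist is near its limit, so I'll use the half-turned orientation.

```bash
sed -i 's/ROT=\[180,0,YAW\]/ROT=[180,0,YAW+180]/' h.py; python3 - <<'E'
from h import *
fit(cpx(617,90),-.262);print(loc())
robot.move_pose(W(0,.105,.36),ROT)
robot.line_to(W(0,.105),.15)
print(loc())
print(robot.line_to(W(0,.078),.05,guard=6),loc())
print(robot.line_to(W(0,.035),.025,guard=8),loc())
pic("p3")
E
```

```text
g [0.6026, -0.1041] lean [0.002] res [-0.16 -0.85]
g [ 0.604  -0.1015] lean [-0.001] res [0.02 0.09]
(array([-0.0447,  0.0449,  0.3597]), array([ 0.7, -0.1, -1.3]), 8.01)
(array([2.000e-04, 1.050e-01, 2.767e-01]), array([-1.2,  0.1,  0.4]), 11.29)
True (array([0.0005, 0.0803, 0.2767]), array([-0.3, -0.4,  5.3]), 11.78)
True (array([0.0005, 0.0781, 0.2773]), array([0.1, 1.1, 3.6]), 12.29)
```

View pics/p3.png

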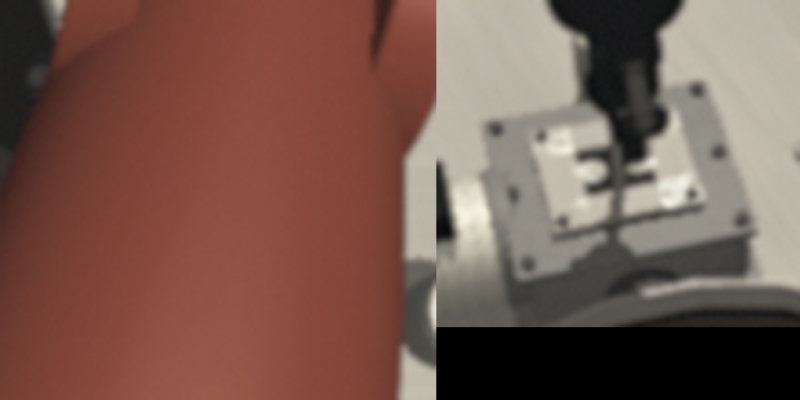

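The finger's back face touches the knob at the expected place, but the force is mostly vertical because its linkage bears on top. I'll back off, check the lever, and use the narrow face by turning the wrist 90°.

```bash
python3 - <<'E'
from h import *
robot.line_to(W(0,.110),.1)
robot.line_to(W(0,.130,.37),.2)
robot.move_pose(W(0,.115,.37),[180,0,YAW+90])
print(np.round(robot.observe()["q"],1))
pic("p4")
robot.line_to(W(0,.115,ZT+.008),.15)
print(loc())
E
```

```text
[-10.9  13.   20.2  97.2  -0.   91.9]
(array([2.000e-04, 1.150e-01, 2.847e-01]), array([ 0.9, -0.5,  0.3]), 15.69)
```

View pics/p4.png

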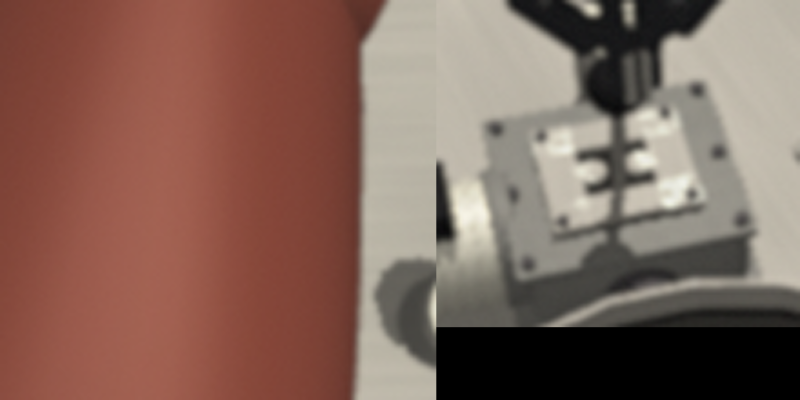

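The knob is still at about (615,88) with the stem in the crossbar, so it's unmoved in neutral. Now the sideways push.

```bash
python3 - <<'E'
from h import *
z=ZT+.008
print(robot.line_to(W(0,.080,z),.06,guard=8),loc())
for y in (.06,.04,.02,.0):
    r=robot.line_to(W(0,y,z),.03,guard=9);print(r,loc())
    if r:break
pic("p5")
E
```

```text
False (array([0.    , 0.0799, 0.2836]), array([0.3, 0.3, 0.1]), 16.43)
False (array([-0.    ,  0.0598,  0.2835]), array([1.4, 2.5, 2.1]), 17.24)
False (array([-1.000e-04,  3.960e-02,  2.832e-01]), array([ 0.1, -0.6,  0.1]), 18.06)
False (array([-1.000e-04,  1.960e-02,  2.833e-01]), array([-0. ,  0.2, -0.4]), 18.88)
False (array([ 1.000e-04, -4.000e-04,  2.838e-01]), array([-1.1,  0. , -0.9]), 19.69)
```

View pics/p5.png

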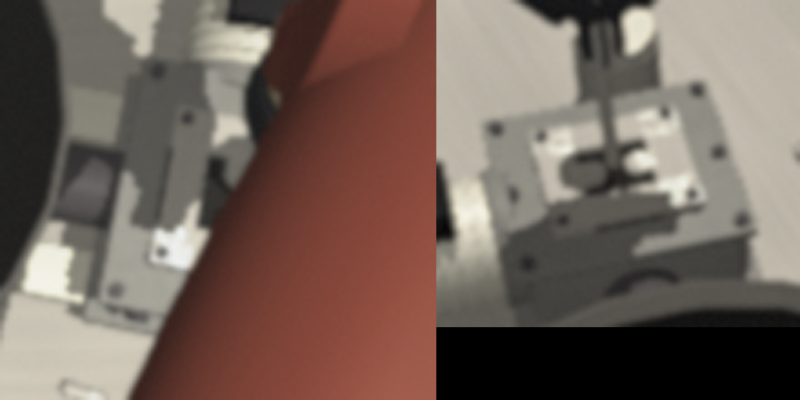

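```bash
python3 - <<'E'
from h import *
for s,c in((0,-.262),(0,0),(0,.155),(0,.262),(-.03,.155),(.03,.155),(.29,.262),(.03,.262),(-.03,.262)):
    k=knob(s,c,G);p=np.array([*G,.056])
    q=proj("scene",[k,p+(k-p)*.75,p+(k-p)*.35])-[220,160]
    print(s,c,np.round(q*3.636+[436.4,0]).astype(int).tolist())
q=proj("scene",[W(0,0,.211),W(0,.015,.211)])-[220,160];print(np.round(q*3.636+[436.4,0]))
E
```

```text
0 -0.262 [[617, 90], [617, 126], [618, 178]]
0 0 [[599, 29], [605, 81], [613, 158]]
0 0.155 [[590, 1], [598, 60], [610, 148]]
0 0.262 [[585, -14], [594, 48], [608, 142]]
-0.03 0.155 [[599, 0], [604, 59], [613, 147]]
0.03 0.155 [[582, 3], [592, 62], [607, 149]]
0.29 0.262 [[505, 11], [536, 67], [582, 151]]
0.03 0.262 [[576, -13], [588, 50], [605, 143]]
-0.03 0.262 [[593, -16], [600, 47], [611, 142]]
[[603.  60.]
 [608.  77.]]
```

The stem now leans right of upright, on the predicted neutral line, with the finger to its left. I'll continue to the right end.

```bash
python3 - <<'E'
from h import *
z=ZT+.008
for y in (-.014,-.018,-.021):
    r=robot.line_to(W(0,y,z),.02,guard=6);print(r,loc())
    if r:break
robot.line_to(W(0,0.02,z),.1)
robot.line_to(W(0,.03,.37),.2)
robot.move_pose(W(-.12,.03,.37),ROT)
a=robot.grab_frame("top")[180:290,330:450];b=robot.grab_frame("scene")[130:220,220:320]
cv2.imwrite("pics/p6.png",np.hstack([cv2.resize(a,(400,367),interpolation=2),cv2.resize(b,(400,360),interpolation=2)[:360] if 0 else cv2.resize(b,(400,367),interpolation=2)]))
print(loc())
E
```

```text
False (array([ 0.    , -0.0142,  0.2838]), array([ 0.4,  1. , -1.4]), 20.64)
True (array([-2.000e-04, -1.590e-02,  2.834e-01]), array([1.5, 3.4, 2. ]), 20.87)
(array([-0.1199,  0.0299,  0.3697]), array([ 0.3,  0.1, -0. ]), 23.48)
```

View pics/p6.png

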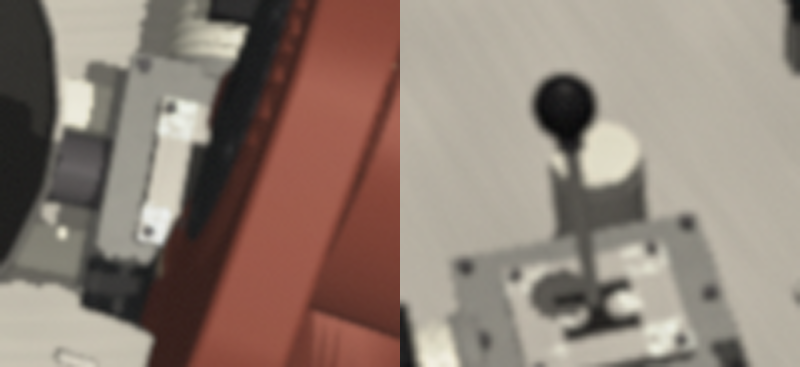

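The knob is at pixel (261,156), which matches neutral at the far right (predicted 260.9,156.1). Now forward into third.

```bash
python3 - <<'E'
from h import *
robot.move_pose(W(-.09,-.047,.33),ROT)
robot.line_to(W(-.09,-.047),.12)
print(robot.line_to(W(-.035,-.047),.06,guard=8),loc())
for x in (-.01,.01,.02,.026,.030):
    r=robot.line_to(W(x,-.047),.025,guard=8);print(r,loc())
    if r:break
robot.line_to(W(-.03,-.047),.1)
robot.line_to(W(-.09,-.047,.36),.2)
a=robot.grab_frame("scene")[130:220,220:320]
cv2.imwrite("pics/p7.png",cv2.resize(a,(600,540),interpolation=2));print(loc())
for s in(.2,.25,.27,.29):print(s,(proj("scene",knob(s,.262,G))-[220,130])*6)
E
```

```text
False (array([-0.0352, -0.047 ,  0.2757]), array([0.3, 0.2, 0.2]), 25.6)
False (array([-0.0101, -0.047 ,  0.2756]), array([-2.7,  1.4,  1.8]), 26.75)
False (array([ 0.0097, -0.0469,  0.2747]), array([-4.6,  1.4, -4.4]), 27.7)
False (array([ 0.0193, -0.047 ,  0.274 ]), array([-7.5,  0.8, -4.7]), 28.25)
False (array([ 0.025 , -0.047 ,  0.2737]), array([-8. ,  0.9, -6.8]), 28.64)
False (array([ 0.0283, -0.0469,  0.2732]), array([-10.9,   2.3,  -7.2]), 28.95)
(array([-0.0897, -0.0471,  0.3584]), array([0.4, 0.4, 0.6]), 30.42)
0.2 [[152.31762732 181.63254166]]
0.25 [[130.03025154 190.54490848]]
0.27 [[121.24216308 194.38569373]]
0.29 [[112.53372548 198.38110466]]
```

View pics/p7.png

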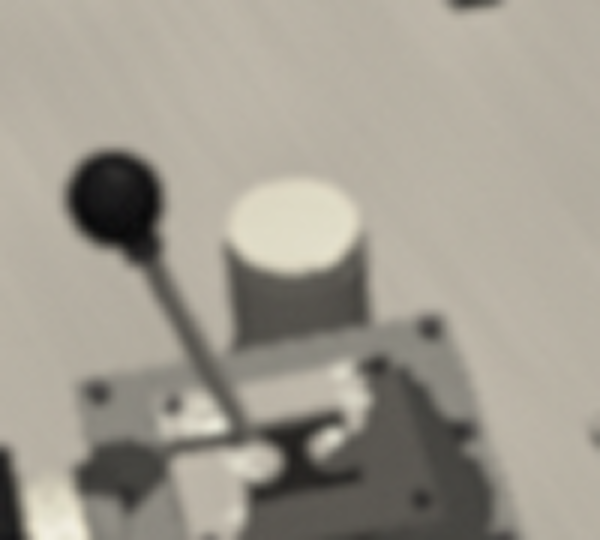

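The knob is at crop (114,197), against (112.5,198.4) predicted for fully home. That is a lean of about 0.287 rad. The final push also stalled short of its target with the force rising, so the lever is at its stop. The hand is clear.

```bash
python3 - <<'E'
from plant import robot
print(robot.job_done())
E
```

```text
the job is handed in; nothing more can be done
None
```

The gearbox is in third: the last picture puts the lever at about 0.287 of 0.29 rad forward, hard right, with the hand clear. I handed the job in at about 30 s on the robot clock; no verdict came back. My first sideways push bore down on the knob for a moment (about 5 N) without moving the lever.

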